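# Take a reading in the analyser stand, then hold its lid open at 60 degrees

### The job

The pistol-shaped metal analyser is docked in its test stand with a specimen behind the shielding lid. With the lid still shut, squeeze the analyser's trigger fully in and keep it in for three seconds to take the reading, and let it spring back out. Then lift the chamber lid by its bow handle and hold it open at 60 degrees from shut so that the specimen can be taken out: the lid falls shut by itself, so the program finishes while the gripper is still holding it there; leave the specimen and everything else on the bench where they are.

Things in the scene. Friction and masses are not known exactly. Their poses are not given: they have to be found in the camera images.
- stand: Test stand with the docked analyser, fixed. Origin on the bench top; x away from the operator, y to the operator's left, z up (the world's axes at yaw 0). Positions (x, y, z) below are in mm in this frame. Base plate x -45 to 120, y -180 to 250, 12 thick. Black analyser on its side along y, z 20 to 96: housing x 0 to 85, y -160 to -20; nose on to the chamber at y 90
- chamber_top (a point): Middle of the chamber's open top, at (40, 160, 122), under the lid. The chamber is a grey steel box, x -30 to 110, y 90 to 230, z 12 to 122, walls 6 thick; the nose of the analyser enters its -y wall
- grip_mid (a point): Point on the centre line of the pistol grip beside the trigger, at (-30, -82, 58). The grip sticks out level from the housing towards the operator (-x): x 0 to -105, y -101 to -63 (38 deep), z 40 to 76, then a wider battery foot x -105 to -131, y -111 to -49, z 35 to 81. Its rear face is 19 mm from this point, to -y. Free air below, to the bench or base plate
- trigger_face (a point): Middle of the trigger's front face (the one a forefinger pulls), at (-30, -45, 58) when out; moves with the trigger. Grey lever 12 thick (y), 20 high (z), x -6 to -42, standing on the +y side of the grip next to the housing; no part of the stand for 100 mm on its +y side. Trigger and grip together are 56 mm deep across y here: squeeze between this face and the grip's rear face
- trigger (a joint): Trigger angle in rad: 0 fully out, 0.28 fully in, at its stop, its face then some 7 mm nearer the grip (towards -y). Upright pivot 24 mm from trigger_face, to +x. The spring takes about 2 N to start and 5 to 8 N at the face when fully in, and pushes the trigger out again when let go
- lid_hinge (a point): Middle of the lid's hinge line, at (114, 160, 126); the hinge line runs along the stand's y
- lid_bar (a point): Middle of the bar of the lid's bow handle; moves with the lid, at (-84, 160, 129) when shut. Round steel bar 12 mm thick, 90 long along the stand's y, on two 10 mm thick arms at its ends, 46 in front of the lid's front edge and 54 in front of the chamber wall, free air all round it between the arms. It goes round the hinge line at a radius of 198 mm
- lid (a joint): Lid angle in rad: 0 shut, grows as the edge with the handle is lifted; stop at 1.4. 60 degrees is 1.047. Its weight (about 0.5 kg) and a closing spring shut it from every angle; holding it at the bar takes 2 to 5 N. Lid plate 158 (x) by 152 (y) by 10 thick
- specimen: The specimen inside the chamber, a steel block 50 by 20 by 45 mm high, origin under its middle, out of sight under the shut lid; not to be touched
- puck: Bystander: black resin-mounted metal specimen, disc 40 mm across, 22 high, origin under its middle; in front of the stand
- block: Bystander: steel hardness reference block, disc 60 mm across, 12 high, origin under its middle; in front of the stand
- coupon: Bystander: dark steel test strip with a weld bead, 100 by 28 by 10 mm high, origin under its middle; behind the stand
- bottle: Bystander: white plastic wash bottle, 60 mm across, 150 high, origin under its middle; beside the analyser's rear end
- keypad: Bystander: grey keypad with a small joystick, 75 by 160 mm, body 16 and joystick about 50 high, origin under its middle; at one side of the bench
- case: Bystander: closed black case of reference pieces, 110 by 160 by 42 mm high, origin under its middle; at one side of the bench
- caliper: Bystander: steel caliper lying flat, 230 mm long, 15 high, origin under its beam's middle; at the left of the bench

How it is judged:
By the outcome, as a careful person would: the job done as asked, in the order asked, and still so for the second after the job is handed in, while the arm keeps its last pose, push and grip.
It also fails if it takes over 58 s, if anything falls off the work surface, if the arm or the gripper's body presses on something with over 40 N, if the wrist force passes 120 N, or if a joint passes its speed limit or range.

### The arm

A 7-joint arm with a two-finger parallel gripper is mounted at the origin on the work surface. World frame = base frame: x ahead of the robot, y to its left, z up, the work surface at z = 0. Lengths are in m, angles in rad, forces in N, time in s.
With the tool pointing down it reaches from about 0.4 to 0.85 m from the base axis. Payload 4.5 kg.
Tool frame: the origin (TCP) lies on the mounting face of the last link; the fingertips stand 166 mm ahead of it and the grasp point (between the pads) lies 147 mm ahead of it; z points along the fingers, y is the line along which they close (so a half turn about z gives the same grasp; the last joint's range is limited). The gripper opens to 88 mm and grips with 3 to 60 N. Pads are 18 mm wide; open, the fingers measure 123 mm over their backs; the gripper's body (75 mm by 187 mm) begins 45 mm behind the grasp point.
Start: joints at [-1.269, 0.689, -0.195, 1.565, 0.157, 0.902, -0.215], TCP at [0.165, 0.603, 0.405] pointing down, gripper open.
Joint ranges: [-3.01, 3.01], [-0.46, 2.08], [-1.47, 1.51], [0.13, 2.56], [-1, 4.14], [0.04, 2.09], [-2.66, 2.66]. Speed limits (rad/s): [2.57, 2.57, 3.14, 3.14, 3.14, 3.14, 3.14].

### API

Orientations are given as a unit quaternion [x, y, z, w].
In Python, from plant import r, snapshot gives the robot as it stands. The module is installed in compiled form; this text tells all that it offers.
- The arm moves only by the tool move_arm, never from a script. Its argument "rows" is a list of rows, each a list of 5 numbers: the shift along the tool's x, y, z in m, then the turn about the tool's z in rad, then the finger opening in m, from 0 to 0.0881. In form: [[dx, dy, dz, spin, claw], ...]. A call has 1 to 10 rows; each row shifts and turns the commanded pose from where the row before left it, along the tool's axes as they then stand; what a row does not reach is not made up. A row lasts 1/12 s, in which the tool goes at most 41.7 mm and 7.16 degrees, less where a joint would pass 70% of its speed; a pose out of reach is approached as far as the arm can. A call with a gripper value outside its range is refused whole. The fingers move at their own pace and stop on an object; "newtons" is the grip in N (left out, the last holds). Time passes only in rows, so rows that do not move let the fingers close. It gives the time, the measured TCP pose, the force, the opening and the grip force at its end, in the units of the state.
- r.get_state(): the state, without advancing time (a new reading comes with each control period).
- snapshot(name): name is "scene" or "top" or "wrist"; returns a dict with "color" (480x640x3 uint8, red, green, blue), "depth" (480x640 float32, m along the optical axis (not along the pixel's ray), 0 where there is no reading), "mtx" (3x3 intrinsics, pixels), "eye" and "orientation" of the camera in the world. Camera axes: x right, y up, looking along -z (the intrinsics and any distortion apply to the point x, -y, -z); pixel columns grow to the right and rows downward; lengths in m; the calibration is good to about 2 mm. A picture is of the moment at which its call begins.
- r.finish_job(): hands the job in; it is judged then, once.
The state is a dict: "clock": time; "q": joint angles; "qd": joint speeds; "joint_torque": joint torques, N m; "tool_pos": TCP position; "eef_rot": TCP orientation; "contact_force": force on the tool from outside, world axes, zero at the start; "moment": the same for the moment, N m; "opening": opening from 0.0 (shut) to 1.0 (fully open); "finger_force": force on a finger pad.
Only numpy, scipy, OpenCV 4.12 (cv2) and the standard library are available. Lean on these libraries where they do the work, as an engineer would, in place of code of your own. Each camera call takes 0.05 s, during which the arm holds its last target. There are 200 camera calls.

## Working session

There is one attempt and no reset: what is moved stays moved. The work goes in short steps, Python scripts to look and compute and a tool call to move; the robot and the scene stay as the last step left them, time stands still between calls to the robot, and variables do not carry over. Pictures are saved under pics/ and viewed, at most 10 in all, crops included, and the job is handed in when it is done.

Besides the shell and the picture viewer there is one more tool, called after "Emit:" as name([rows], argument=value, ...), one row to a line, values as JSON. move_arm: Moves the arm, as the interface text tells. Its arguments: {"type":"object","properties":{"rows":{"type":"array"},"newtons":{"type":"number"}},"required":["rows"]}

```bash
mkdir -p pics; python3 - <<'E'
from plant import r,snapshot
import cv2,numpy as np
s=r.get_state();print({k:np.round(s[k],3) for k in s})
for n in("scene","top"):
    d=snapshot(n);cv2.imwrite(f"pics/{n}0.png",d["color"][:,:,::-1]);print(n,d["mtx"],d["eye"],d["orientation"],[k for k in d])
    np.savez(f"{n}0.npz",**d)
E
```

```text
{'clock': np.float64(0.0), 'q': array([-1.269,  0.69 , -0.195,  1.566,  0.157,  0.903, -0.215]), 'qd': array([-0.001, -0.   , -0.   , -0.   , -0.   ,  0.001, -0.   ]), 'joint_torque': array([-1.0000e-03, -5.2755e+01, -1.2670e+00, -1.5343e+01, -5.3000e-02,
        6.0000e-03,  0.0000e+00]), 'tool_pos': array([0.165, 0.602, 0.404]), 'eef_rot': array([ 0.133,  0.991, -0.001, -0.   ]), 'contact_force': array([-1.059, -0.201, -0.165]), 'moment': array([-0.012,  0.022,  0.054]), 'finger_force': np.float64(0.0), 'opening': np.float64(1.0)}
scene [[465.30543951   0.         326.00940004]
 [  0.         465.30543951 235.01645556]
 [  0.           0.           1.        ]] [ 1.49821803 -0.39346116  1.11146623] [0.31991347 0.20365273 0.51264413 0.77030963] ['color', 'depth', 'mtx', 'eye', 'orientation']
top [[442.43351976   0.         317.11097811]
 [  0.         442.43351976 234.80050585]
 [  0.           0.           1.        ]] [0.45763577 0.01615732 1.43084113] [-0.03519463  0.04452542  0.71319359 -0.69866568] ['color', 'depth', 'mtx', 'eye', 'orientation']
```

View pics/top0.png

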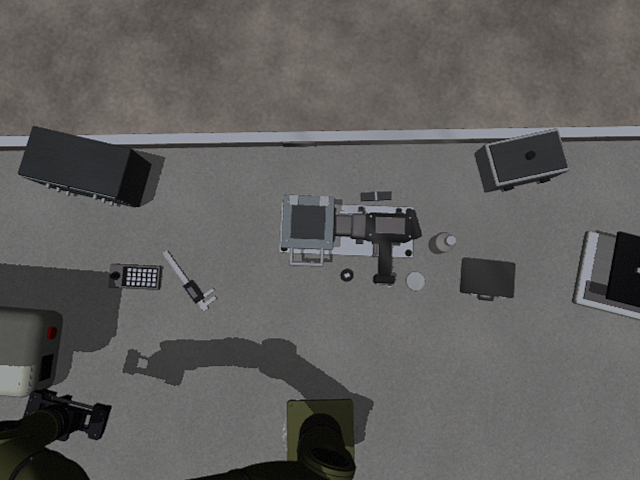

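View pics/scene0.png

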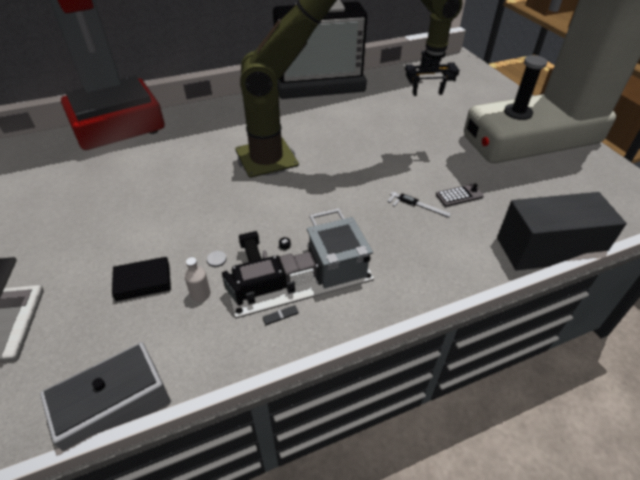

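The top view shows the stand nearly square to the world: lid about (308,222), bar about (308,263), grip from (385,235) to the foot at (385,279), puck (347,274) and block (416,281). Next I locate these by depth.

```bash
cat > h.py <<'E'
import numpy as np,cv2
from scipy.spatial.transform import Rotation as R
def cloud(d):
    v,u=np.mgrid[:480,:640];m=d["mtx"];z=d["depth"]
    p=np.stack([(u-m[0,2])/m[0,0]*z,-(v-m[1,2])/m[1,1]*z,-z],-1)
    w=p@R.from_quat(d["orientation"]).as_matrix().T+d["eye"]; w[z==0]=np.nan; return w
E
python3 - <<'E'
from h import *
d=np.load("top0.npz");w=cloud(d)
def reg(u0,u1,v0,v1,z0,z1):
    p=w[v0:v1,u0:u1].reshape(-1,3);p=p[(p[:,2]>z0)&(p[:,2]<z1)];return p
print("bench z",np.nanmedian(w[300:330,220:260,2]))
for n,a in dict(lidbar=(265,340,180,275,.11,.16),bar=(285,330,256,270,.09,.16),lid=(270,340,185,248,.11,.16),foot=(365,400,272,290,.05,.1),grip=(370,400,243,272,.05,.1),base=(270,430,190,265,.006,.018),bottle=(425,460,225,260,.03,.2),block=(403,428,270,294,.006,.03),puck=(338,356,266,284,.012,.04)).items():
    p=reg(*a); 
    if len(p)<5: print(n,len(p));continue
    print(n,len(p),p.min(0).round(3),p.max(0).round(3),np.median(p,0).round(3),[np.round(x,3) for x in cv2.minAreaRect(p[:,:2].astype(np.float32))])
E
```

```text
bench z 0.001464925813582374
lidbar 2928 [ 0.513 -0.055  0.112] [0.726 0.102 0.146] [0.637 0.024 0.136] [array([0.619, 0.024]), array([0.155, 0.209]), np.float64(86.692)]
bar 173 [ 0.513 -0.018  0.125] [0.544 0.082 0.143] [0.522 0.029 0.134] [array([0.528, 0.032]), array([0.1  , 0.029]), np.float64(88.774)]
lid 2668 [ 0.567 -0.055  0.112] [0.726 0.102 0.146] [0.644 0.024 0.136] [array([0.646, 0.023]), array([0.155, 0.156]), np.float64(88.621)]
foot 233 [ 0.449 -0.235  0.056] [ 0.493 -0.175  0.091] [ 0.474 -0.206  0.081] [array([ 0.471, -0.205]), array([0.061, 0.043]), np.float64(88.254)]
grip 446 [ 0.495 -0.231  0.051] [ 0.584 -0.173  0.086] [ 0.545 -0.206  0.076] [array([ 0.539, -0.201]), array([0.057, 0.088]), np.float64(88.213)]
base 2157 [ 0.517 -0.373  0.006] [0.769 0.149 0.018] [ 0.592 -0.152  0.012] [array([ 0.643, -0.112]), array([0.52 , 0.243]), np.float64(88.928)]
bottle 409 [ 0.55  -0.418  0.03 ] [ 0.609 -0.362  0.159] [ 0.576 -0.381  0.103] [array([ 0.579, -0.389]), array([0.058, 0.053]), np.float64(9.311)]
block 301 [ 0.428 -0.353  0.006] [ 0.499 -0.276  0.02 ] [ 0.466 -0.314  0.014] [array([ 0.463, -0.315]), array([0.077, 0.07 ]), np.float64(88.721)]
puck 123 [ 0.471 -0.116  0.015] [ 0.506 -0.077  0.03 ] [ 0.489 -0.096  0.024] [array([ 0.488, -0.096]), array([0.039, 0.035]), np.float64(88.098)]
```

Emit:
move_arm([
  [-0.03,0,0,-0.116,0.0881],
  [-0.04,0,0,-0.116,0.0881],
  [-0.04,0,0,0,0.0881],
  [-0.04,0,0,0,0.0881],
  [-0.03,-0.025,0,0,0.0881],
  [-0.02,-0.035,0,0,0.0881],
  [-0.01,-0.04,0,0,0.0881],
  [-0.01,-0.04,0,0,0.0881],
  [-0.01,-0.04,0,0,0.0881],
  [-0.01,-0.04,0,0,0.0881],
])

```text
clock: 0.93
tool_pos: [0.3959, 0.3606, 0.4044]
eef_rot: [0.018, 1.0, -0.0, -0.0]
contact_force: [0.0, -0.5, -0.7]
opening: 1.002
finger_force: 0.0
```

Emit:
move_arm([
  [-0.01,-0.04,0,0,0.0881],
  [-0.01,-0.04,0,0,0.0881],
  [-0.01,-0.04,0,0,0.0881],
  [-0.01,-0.04,0,0,0.0881],
  [-0.01,-0.04,0,0,0.0881],
  [-0.01,-0.04,0,0,0.0881],
  [-0.01,-0.04,0,0,0.0881],
  [-0.01,-0.04,0,0,0.0881],
  [-0.01,-0.04,0,0,0.0881],
  [-0.01,-0.04,0,0,0.0881],
])

```text
clock: 1.77
tool_pos: [0.4814, -0.0426, 0.4046]
eef_rot: [0.018, 1.0, 0.0, -0.0]
contact_force: [1.5, 0.8, -0.2]
opening: 1.003
finger_force: 0.0
```

Emit:
move_arm([
  [-0.02,-0.035,0,0,0.0881],
  [-0.02,-0.035,0,0,0.0881],
  [-0.02,-0.035,0,0,0.0881],
  [-0.02,-0.03,0,0,0.0881],
  [0,0,0,0,0.0881],
  [0,0,0,0,0.0881],
])

```text
clock: 2.27
tool_pos: [0.5567, -0.1806, 0.4038]
eef_rot: [0.02, 1.0, -0.0, -0.0]
contact_force: [-0.3, 1.4, 0.6]
opening: 0.998
finger_force: 0.0
```

```bash
python3 - <<'E'
from plant import r,snapshot
import cv2,numpy as np
d=snapshot("wrist");cv2.imwrite("pics/w1.png",d["color"][:,:,::-1]);np.savez("w1.npz",**d);s=r.get_state();print(s["tool_pos"],d["eye"],d["mtx"][0,0])
E
```

```text
[ 0.55629442 -0.17841644  0.40397076] [ 0.48272909 -0.17677141  0.38338144] 393.64757101420486
```

View pics/w1.png

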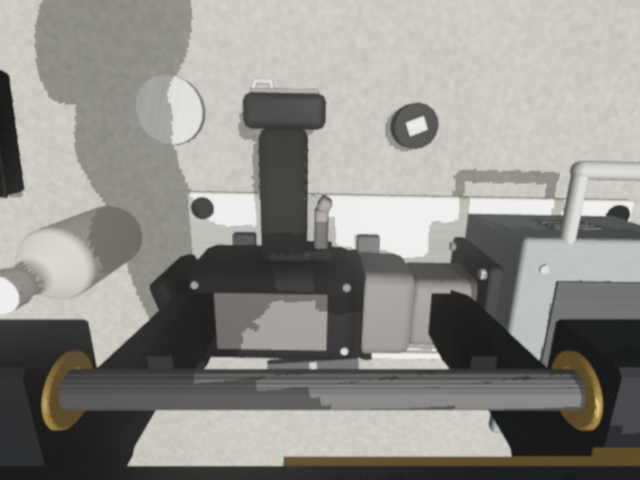

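The wrist view shows the grip at columns 260–307, rows 130–248, the foot at (285,110), and the trigger at (322,225) with a white base edge beneath it. The bar is at the right edge, about (610,170).

```bash
python3 - <<'E'
from h import *
d=np.load("w1.npz");w=cloud(d)
for v in (150,170,190,215,230):
    row=w[v,240:345];ok=(row[:,2]>.05)
    p=row[ok]; print(v,p[0].round(4),p[-1].round(4), (np.where(ok)[0][[0,-1]]+240), np.median(p[:,2]).round(4))
for n,(u0,u1,v0,v1,z0,z1) in dict(grip=(250,310,140,195,.066,.09),foot=(230,335,85,130,.07,.09),trig=(314,334,195,247,.05,.08),hous=(190,360,245,360,.085,.11),bar=(570,640,155,185,.11,.15)).items():
    p=w[v0:v1,u0:u1].reshape(-1,3);p=p[(p[:,2]>z0)&(p[:,2]<z1)]
    print(n,len(p),p.min(0).round(4),p.max(0).round(4),[np.round(x,4) for x in cv2.minAreaRect(p[:,:2].astype(np.float32))])
E
```

```text
150 [ 0.5001 -0.2267  0.0716] [ 0.5022 -0.1892  0.0626] [258 307] 0.0752
170 [ 0.5156 -0.2276  0.0691] [ 0.5185 -0.1903  0.0564] [259 307] 0.0752
190 [ 0.5313 -0.2281  0.0699] [ 0.5355 -0.1912  0.0534] [260 307] 0.0752
215 [ 0.5524 -0.2303  0.067 ] [ 0.5552 -0.1744  0.0648] [260 328] 0.0745
230 [ 0.5644 -0.2301  0.07  ] [ 0.5676 -0.1757  0.0663] [261 327] 0.0748
grip 2646 [ 0.4926 -0.2288  0.066 ] [ 0.5363 -0.1891  0.0782] [array([ 0.5143, -0.209 ]), array([0.0387, 0.0425]), np.float64(87.5244)]
foot 3260 [ 0.4554 -0.2357  0.0701] [ 0.4864 -0.1736  0.083 ] [array([ 0.4708, -0.2046]), array([0.0617, 0.0291]), np.float64(87.7465)]
trig 726 [ 0.5405 -0.1872  0.0501] [ 0.5845 -0.1714  0.0697] [array([ 0.5623, -0.1793]), array([0.0147, 0.0438]), np.float64(88.1462)]
hous 14156 [ 0.5868 -0.2874  0.085 ] [ 0.6745 -0.1515  0.0998] [array([ 0.6306, -0.2196]), array([0.136 , 0.0874]), np.float64(89.8176)]
bar 1381 [ 0.512  -0.0185  0.1248] [0.5266 0.0253 0.1353] [array([0.5192, 0.0034]), array([0.0145, 0.0438]), np.float64(0.3508)]
```

Emit:
move_arm([
  [-0.001,-0.024,0,0,0.0881],
  [0,0,0.02,0,0.0881],
  [0,0,0.03,0,0.0881],
  [0,0,0.03,0,0.0881],
  [0,0,0.02,0,0.0881],
  [0,0,0,0,0.0881],
  [0,0,0,0,0.0881],
  [0,0,0,0,0.0881],
])

```text
clock: 2.98
tool_pos: [0.5573, -0.2012, 0.3061]
eef_rot: [0.017, 1.0, 0.0, 0.001]
contact_force: [0.7, 1.8, 0.2]
opening: 1.0
finger_force: 0.0
```

```bash
python3 - <<'E'
from plant import r,snapshot
from h import *
d=snapshot("wrist");cv2.imwrite("pics/w2.png",d["color"][:,:,::-1]);np.savez("w2.npz",**d);s=r.get_state();print(s["tool_pos"],s["eef_rot"])
E
```

```text
[ 0.55740008 -0.20158644  0.30644449] [ 1.73373951e-02  9.99848718e-01 -1.02385067e-04  1.39487839e-03]
```

View pics/w2.png

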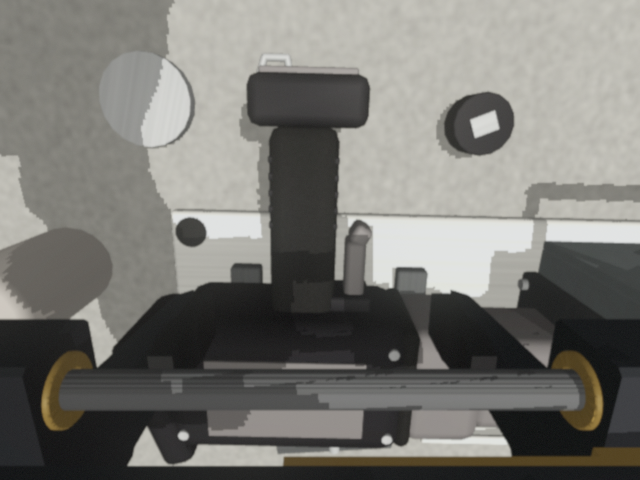

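Grip columns 272–338 and trigger 345–368 are centred near column 320 between the fingers, so the alignment is good. Descending.

Emit:
move_arm([
  [0,0,0.02,0,0.0881],
  [0,0,0.02,0,0.0881],
  [0,0,0.02,0,0.0881],
  [0,0,0.02,0,0.0881],
  [0,0,0.018,0,0.0881],
  [0,0,0,0,0.0881],
  [0,0,0,0,0.0881],
  [0,0,0,0,0.0881],
])

```text
clock: 3.7
tool_pos: [0.5576, -0.2024, 0.2085]
eef_rot: [0.018, 1.0, -0.0, 0.001]
contact_force: [0.5, 0.7, 0.6]
opening: 1.0
finger_force: 0.0
```

Emit:
move_arm([
  [0,0,0,0,0.062],
  [0,0,0,0,0.056],
  [0,0,0,0,0.05],
  [0,0,0,0,0.04],
  [0,0,0,0,0.03],
  [0,0,0,0,0.03],
  [0,0,0,0,0.03],
  [0,0,0,0,0.03],
], newtons=20)

```text
clock: 4.37
tool_pos: [0.5566, -0.2056, 0.207]
eef_rot: [0.018, 1.0, -0.003, 0.0]
contact_force: [1.0, -8.9, 0.5]
opening: 0.559
finger_force: 21.1
```

```bash
python3 - <<'E'
from plant import r,snapshot
from h import *
d=snapshot("wrist");cv2.imwrite("pics/w3.png",d["color"][:,:,::-1]);np.savez("w3.npz",**d);s=r.get_state();print(s["tool_pos"],s["opening"]*88.1,s["finger_force"],s["contact_force"])
E
```

```text
[ 0.5565815  -0.2056095   0.20696199] 49.18586685817911 21.08510567341 [ 0.56346135 -7.74583725 -0.31952866]
```

View pics/w3.png

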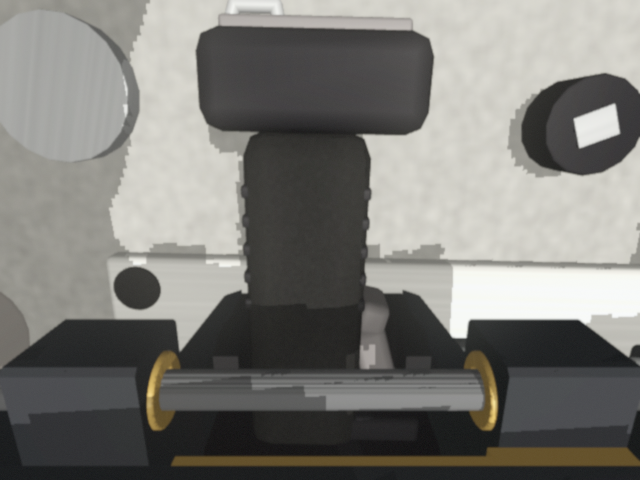

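The trigger tip is pulled in against the grip (about (375,330)). The opening is 49 mm, as expected at the stop. Holding over 3 s.

Emit:
move_arm([
  [0,-0.003,0,0,0.03],
  [0,0,0,0,0.03],
  [0,0,0,0,0.03],
  [0,0,0,0,0.03],
  [0,0,0,0,0.03],
  [0,0,0,0,0.03],
  [0,0,0,0,0.03],
  [0,0,0,0,0.03],
  [0,0,0,0,0.03],
  [0,0,0,0,0.03],
], newtons=25)

```text
clock: 5.25
tool_pos: [0.5566, -0.2062, 0.207]
eef_rot: [0.018, 1.0, -0.001, 0.0]
contact_force: [-1.9, -5.6, 4.5]
opening: 0.559
finger_force: 26.1
```

Emit:
move_arm([
  [0,0,0,0,0.03],
  [0,0,0,0,0.03],
  [0,0,0,0,0.03],
  [0,0,0,0,0.03],
  [0,0,0,0,0.03],
  [0,0,0,0,0.03],
  [0,0,0,0,0.03],
  [0,0,0,0,0.03],
  [0,0,0,0,0.03],
  [0,0,0,0,0.03],
])

```text
clock: 6.08
tool_pos: [0.5566, -0.2062, 0.207]
eef_rot: [0.018, 1.0, -0.001, 0.0]
contact_force: [-0.5, -4.9, 4.2]
opening: 0.561
finger_force: 26.1
```

Emit:
move_arm([
  [0,0,0,0,0.03],
  [0,0,0,0,0.03],
  [0,0,0,0,0.03],
  [0,0,0,0,0.03],
  [0,0,0,0,0.03],
  [0,0,0,0,0.03],
  [0,0,0,0,0.03],
  [0,0,0,0,0.03],
  [0,0,0,0,0.03],
  [0,0,0,0,0.03],
])

```text
clock: 6.92
tool_pos: [0.5566, -0.2062, 0.207]
eef_rot: [0.018, 1.0, -0.001, 0.0]
contact_force: [-0.8, -5.3, 4.6]
opening: 0.562
finger_force: 26.1
```

Emit:
move_arm([
  [0,0,0,0,0.03],
  [0,0,0,0,0.03],
  [0,0,0,0,0.03],
  [0,0,0,0,0.03],
  [0,0,0,0,0.03],
  [0,0,0,0,0.03],
  [0,0,0,0,0.03],
  [0,0,0,0,0.03],
  [0,0,0,0,0.03],
  [0,0,0,0,0.03],
])

```text
clock: 7.75
tool_pos: [0.5566, -0.2063, 0.207]
eef_rot: [0.018, 1.0, -0.001, 0.0]
contact_force: [-0.6, -3.2, 4.5]
opening: 0.559
finger_force: 26.1
```

Emit:
move_arm([
  [0,0.003,0,0,0.0881],
  [0,0,0,0,0.0881],
  [0,0,0,0,0.0881],
  [0,0,0,0,0.0881],
  [0,0,0,0,0.0881],
  [0,0,0,0,0.0881],
  [0,0,0,0,0.0881],
  [0,0,0,0,0.0881],
])

```text
clock: 8.42
tool_pos: [0.5567, -0.2021, 0.2066]
eef_rot: [0.018, 1.0, 0.0, -0.0]
contact_force: [-0.1, -0.6, 0.1]
opening: 1.0
finger_force: 0.0
```

Emit:
move_arm([
  [0,0,-0.02,0,0.0881],
  [0,0,-0.03,0,0.0881],
  [0,0,-0.04,0,0.0881],
  [0,0,-0.04,0,0.0881],
  [0,0,-0.04,0,0.0881],
  [0,0,0,0,0.0881],
])

```text
clock: 8.92
tool_pos: [0.5591, -0.2025, 0.3844]
eef_rot: [0.018, 1.0, -0.001, 0.007]
contact_force: [1.3, -1.3, -0.4]
opening: 1.0
finger_force: 0.0
```

```bash
python3 - <<'E'
from plant import r,snapshot
from h import *
d=snapshot("wrist");s=r.get_state();print(s["q"].round(2),s["tool_pos"])
w=cloud(d)
p=w.reshape(-1,3)
a=p[(p[:,2]>.115)&(p[:,2]<.15)&(p[:,0]<.545)&(p[:,0]>.5)&(p[:,1]>-.05)];print("bar",len(a),a.min(0),a.max(0))
t=p[(p[:,2]>.05)&(p[:,2]<.075)&(p[:,0]<.575)&(p[:,0]>.545)&(p[:,1]>-.188)&(p[:,1]<-.16)];print("trig",len(t),t.min(0),t.max(0))
d=snapshot("top");w=cloud(d);q=w[185:275,265:345].reshape(-1,3);q=q[(q[:,2]>.12)&(q[:,2]<.15)]
for y in np.arange(-.01,.08,.01):
    m=q[(abs(q[:,1]-y)<.005)&(q[:,0]<.545)]; l=q[(abs(q[:,1]-y)<.005)&(q[:,0]>.55)]; print(y.round(3),m[:,0].mean().round(4),l[:,0].min().round(4),l[:,0].max().round(4))
m=q[(q[:,0]<.556)&(q[:,0]>.535)];print("arms y",m[:,1].min(),m[:,1].max())
E
```

```text
[ 0.48  0.69 -0.36  1.69  0.31  0.81  1.51] [ 0.55806803 -0.20246479  0.38105675]
bar 703 [ 0.51272403 -0.01914156  0.12384695] [ 0.54498429 -0.01210431  0.13390909]
trig 633 [ 0.54513504 -0.18754514  0.05032151] [ 0.57497746 -0.17100167  0.06963521]
-0.01 0.5245 0.5504 0.7207
0.0 0.5198 0.5651 0.7209
0.01 0.5197 0.5655 0.7208
0.02 0.5202 0.5656 0.7213
0.03 0.5204 0.5661 0.7219
0.04 0.5206 0.5664 0.7248
0.05 0.5208 0.5692 0.7253
0.06 0.5226 0.5689 0.7251
0.07 0.5281 0.5522 0.7255
arms y -0.018785633231639714 0.07844833784488868
```

Emit:
move_arm([
  [0.007,0.031,0,0,0.0881],
  [0.008,0.04,0,0,0.0881],
  [0.008,0.04,0,0,0.0881],
  [0.008,0.04,0,0,0.0881],
  [0.008,0.04,0,0,0.0881],
  [0.008,0.04,0,0,0.0881],
  [0,0,0,0.12,0.0881],
  [0,0,0,0.12,0.0881],
  [0,0,0,0.12,0.0881],
  [0,0,0,0.12,0.0881],
])

```text
clock: 9.85
tool_pos: [0.5173, 0.0304, 0.375]
eef_rot: [0.258, 0.966, -0.001, -0.002]
contact_force: [0.3, 1.1, -0.4]
opening: 0.999
finger_force: 0.0
```

Emit:
move_arm([
  [0,0,0,0.121,0.0881],
  [0,0,0,0.121,0.0881],
  [0,0,0,0.121,0.0881],
  [0,0,0,0.121,0.0881],
  [0,0,0,0.121,0.0881],
  [0,0,0,0.121,0.0881],
  [0,0,0,0.121,0.0881],
  [0,0,0,0.121,0.0881],
  [0,0,0,0.121,0.0881],
  [0,0,0,0,0.0881],
])

```text
clock: 10.68
tool_pos: [0.5174, 0.0303, 0.3751]
eef_rot: [0.72, 0.694, -0.002, -0.001]
contact_force: [0.2, -1.3, 0.3]
opening: 1.002
finger_force: 0.0
```

```bash
python3 - <<'E'
from plant import r,snapshot
from h import *
d=snapshot("wrist");cv2.imwrite("pics/w4.png",d["color"][:,:,::-1]);s=r.get_state();print(s["q"].round(2),s["tool_pos"],s["eef_rot"])
w=cloud(d)
q=w.reshape(-1,3);q=q[(q[:,2]>.115)&(q[:,2]<.145)&(q[:,0]<.56)&(q[:,0]>.5)]
for y in np.arange(-.02,.09,.01):
    m=q[(abs(q[:,1]-y)<.005)]; print(y.round(3),len(m),m[:,0].min().round(4),m[:,0].max().round(4),m[:,2].max().round(4)) if len(m) else 0
E
```

```text
[-0.24  0.6   0.15  1.93 -0.14  0.63 -0.04] [0.51742626 0.03030813 0.37524057] [ 7.18196488e-01  6.95838023e-01 -1.69403361e-03 -6.16247577e-04]
-0.02 142 0.5141 0.56 0.1334
-0.01 1053 0.5117 0.56 0.1347
0.0 286 0.512 0.5243 0.1352
0.01 285 0.5131 0.5245 0.1352
0.02 304 0.5135 0.5254 0.135
0.03 315 0.5139 0.5257 0.1351
0.04 322 0.515 0.5266 0.135
0.05 337 0.5153 0.5275 0.1347
0.06 353 0.5157 0.5276 0.1351
0.07 631 0.5161 0.5599 0.1351
0.08 1033 0.5171 0.5599 0.135
```

View pics/w4.png

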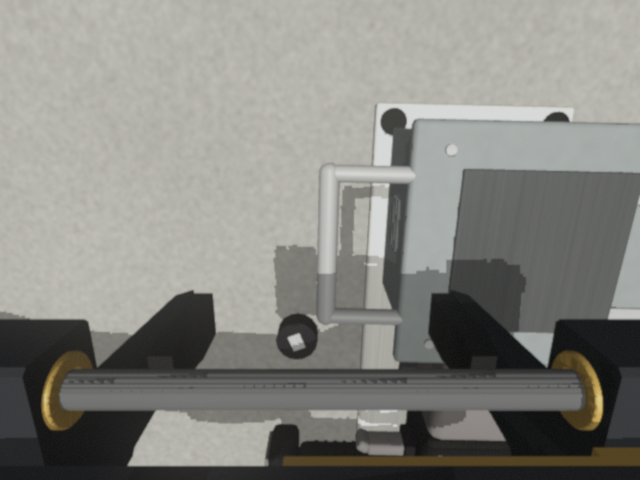

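The bar is at column 328, rows 165–320, left of the lid front edge (about column 410). I narrow the fingers first so the inner one clears the lid edge, then descend.

Emit:
move_arm([
  [0,0.0025,0,0,0.036],
  [0,0,0,0,0.036],
  [0,0,0,0,0.036],
  [0,0,0,0,0.036],
  [0,0,0.02,0,0.036],
  [0,0,0.02,0,0.036],
  [0,0,0.02,0,0.036],
  [0,0,0.02,0,0.036],
  [0,0,0.019,0,0.036],
  [0,0,0,0,0.036],
], newtons=20)

```text
clock: 11.57
tool_pos: [0.5194, 0.0301, 0.275]
eef_rot: [0.719, 0.695, -0.002, -0.002]
contact_force: [-0.5, -0.3, 1.3]
opening: 0.412
finger_force: 0.0
```

Emit:
move_arm([
  [0,0,0,0,0.036],
  [0,0,0,0,0.036],
  [0,0,0,0,0.024],
  [0,0,0,0,0.014],
  [0,0,0,0,0.006],
  [0,0,0,0,0.004],
  [0,0,0,0,0.004],
  [0,0,0,0,0.004],
])

```text
clock: 12.23
tool_pos: [0.52, 0.0302, 0.2778]
eef_rot: [0.719, 0.695, -0.0, -0.0]
contact_force: [-2.2, -0.2, 1.9]
opening: 0.125
finger_force: 19.9
```

Emit:
move_arm([
  [0,0.0002,-0.0069,0,0.004],
  [0,0.0005,-0.0069,0,0.004],
  [0,0.0007,-0.0069,0,0.004],
  [0,0.001,-0.0068,0,0.004],
  [0,0.0012,-0.0068,0,0.004],
  [0,0,0,0,0.004],
])

```text
clock: 12.73
tool_pos: [0.5234, 0.03, 0.3132]
eef_rot: [0.719, 0.695, -0.001, -0.001]
contact_force: [-4.0, -0.0, -3.3]
opening: 0.126
finger_force: 20.0
```

Emit:
move_arm([
  [0,0.0014,-0.0068,0,0.004],
  [0,0.0017,-0.0067,0,0.004],
  [0,0.0019,-0.0066,0,0.004],
  [0,0.0021,-0.0066,0,0.004],
  [0,0.0024,-0.0065,0,0.004],
  [0,0.0026,-0.0064,0,0.004],
  [0,0.0028,-0.0063,0,0.004],
  [0,0.003,-0.0062,0,0.004],
  [0,0.0032,-0.0061,0,0.004],
  [0,0.0034,-0.006,0,0.004],
])

```text
clock: 13.57
tool_pos: [0.5466, 0.0288, 0.3767]
eef_rot: [0.719, 0.695, -0.003, -0.002]
contact_force: [-9.3, -0.4, 1.0]
opening: 0.129
finger_force: 20.0
```

Emit:
move_arm([
  [0,0.0037,-0.0059,0,0.004],
  [0,0.0039,-0.0057,0,0.004],
  [0,0.0041,-0.0056,0,0.004],
  [0,0.0042,-0.0055,0,0.004],
  [0,0.0044,-0.0053,0,0.004],
  [0,0.0046,-0.0051,0,0.004],
  [0,0.0048,-0.005,0,0.004],
  [0,0,0,0,0.004],
])

```text
clock: 14.23
tool_pos: [0.5752, 0.0272, 0.4161]
eef_rot: [0.719, 0.695, -0.004, -0.003]
contact_force: [-16.9, -1.4, 11.7]
opening: 0.128
finger_force: 20.0
```

Emit:
move_arm([
  [0,-0.003,-0.003,0,0.004],
  [0,0.004,-0.0052,0,0.004],
  [0,0.0045,-0.005,0,0.004],
  [0,0.005,-0.0048,0,0.004],
  [0,0.005,-0.0046,0,0.004],
  [0,0,0,0,0.004],
  [0,0,0,0,0.004],
])

```text
clock: 14.82
tool_pos: [0.5951, 0.0262, 0.4375]
eef_rot: [0.719, 0.695, 0.0, 0.002]
contact_force: [1.8, -5.4, -7.7]
opening: 0.124
finger_force: 20.0
```

```bash
cat > ang.py <<'E'
from plant import r,snapshot
from h import *
s=r.get_state();print(s["clock"],s["tool_pos"],s["contact_force"])
g=s["tool_pos"]+R.from_quat(s["eef_rot"]).apply([0,0,.147])
b=g-np.array([.718,.022,.126]);print("bar angle",np.degrees(np.arctan2(b[2],-b[0]))-.9,"radius",np.hypot(b[0],b[2]))
for n in("top","scene"):
    d=snapshot(n);cv2.imwrite(f"pics/{n}_{s['clock']:.1f}.png",d["color"][:,:,::-1]);w=cloud(d).reshape(-1,3)
    q=w[(w[:,0]>.6)&(w[:,0]<.73)&(w[:,1]>-.05)&(w[:,1]<.09)&(w[:,2]>.15)&(w[:,2]<.29)]
    q=q[abs(np.degrees(np.arctan2(q[:,2]-.126,.718-q[:,0]))-55)<15]
    if len(q)>50:
        for _ in range(6):
            k=np.polyfit(q[:,2],q[:,0],1);e=abs(q[:,0]-np.polyval(k,q[:,2]));q=q[e<max(2*np.median(e),.003)]
        print(n,len(q),"lid plane deg",90-np.degrees(np.arctan(-k[0])))
E
python3 ang.py
```

```text
14.8167 [0.59514322 0.02621475 0.43748241] [ 1.8313605 -5.3699    -7.6644624]
bar angle 52.423389571554104 radius 0.20508627762068482
top 111 lid plane deg 50.27257932768273
scene 1086 lid plane deg 50.478510824491686
```

Emit:
move_arm([
  [0,0,0,0,0.004],
  [0,0.0042,-0.0034,0,0.004],
  [0,0.0044,-0.0032,0,0.004],
  [0,0.0045,-0.0031,0,0.004],
  [0,0.0046,-0.003,0,0.004],
  [0,0.0047,-0.0028,0,0.004],
  [0,0,0,0,0.004],
  [0,0,0,0,0.004],
], newtons=40)

```text
clock: 15.58
tool_pos: [0.6166, 0.0251, 0.4524]
eef_rot: [0.72, 0.694, -0.001, 0.001]
contact_force: [-2.0, -4.8, -7.0]
opening: 0.123
finger_force: 40.0
```

```bash
python3 ang.py; python3 - <<'E'
from h import *
for n in("scene0","top0"):
    w=cloud(np.load(n+".npz")).reshape(-1,3)
    q=w[(w[:,0]>.59)&(w[:,0]<.7)&(w[:,1]>-.03)&(w[:,1]<.08)&(w[:,2]>.12)&(w[:,2]<.15)]
    A=np.c_[q[:,:2],np.ones(len(q))];k=np.linalg.lstsq(A,q[:,2],rcond=None)[0];print(n,len(q),"shut slope deg",-np.degrees(k[0]))
E
```

```text
15.5833 [0.61664384 0.02505822 0.45238631] [-1.97128121 -4.83209713 -7.04357274]
bar angle 59.59446373709023 radius 0.20611900604080682
top 73 lid plane deg 57.944537820747904
scene 971 lid plane deg 58.19042307951028
scene0 990 shut slope deg -0.17197093887220852
top0 1370 shut slope deg -0.6099260613750433
```

Emit:
move_arm([
  [0,0.0027,-0.0016,0,0.004],
  [0,0.0027,-0.0015,0,0.004],
  [0,0,0,0,0.004],
  [0,0,0,0,0.004],
  [0,0,0,0,0.004],
  [0,0,0,0,0.004],
  [0,0,0,0,0.004],
  [0,0,0,0,0.004],
])

```text
clock: 16.35
tool_pos: [0.6217, 0.0248, 0.4553]
eef_rot: [0.72, 0.694, -0.002, 0.0]
contact_force: [-1.2, -5.5, -6.2]
opening: 0.121
finger_force: 40.0
```

```bash
python3 ang.py; python3 - <<'E'
import cv2,glob
f=sorted(glob.glob("pics/scene_*.png"))[-1];i=cv2.imread(f)[150:330,200:420];cv2.imwrite("pics/crop.png",cv2.resize(i,None,fx=3.3,fy=3.3))
E
```

```text
16.35 [0.62167857 0.02480928 0.45533432] [-1.17144809 -5.49152123 -6.21808442]
bar angle 61.18318008534293 radius 0.20634846117337666
top 68 lid plane deg 59.434145739624896
scene 1031 lid plane deg 60.8044553724475
```

View pics/crop.png

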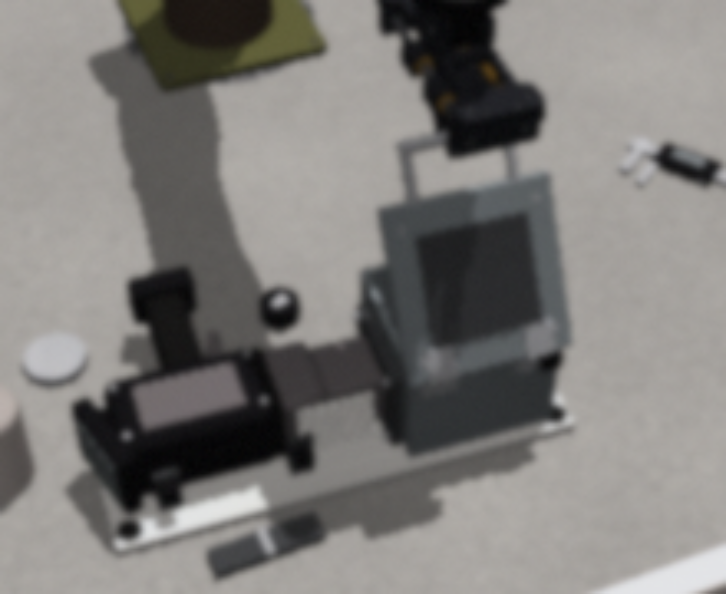

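The crop shows the lid open at about 60° with the bar held by the gripper at about (490,120), and the specimen bench otherwise unchanged. Handing in.

```bash
python3 -c "
from plant import r
print(r.finish_job())"
```

```text
the job is handed in; nothing more can be done
None
```

I squeezed the trigger fully in with the lid shut, held it for over 3 s and saw it spring back out, then lifted the lid to about 60° (camera readings 59.4° and 60.8°) and handed the job in at 16.4 s with the gripper still holding it.

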